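# Knock the core plug out of a mould case

### The job

Take the red-handled drift from its rack and gently push the brass plug out of the bottom of the tan mould case, working down through the knock-out hole in the white backing plate, so that the plug drops into the blue tray. The hole was drilled by hand and is not quite central, so feel for it and never lean hard on the plate or case. Then stand the drift back in its own socket in the rack, fully down and let go, leaving the other things on the table where they are.

Things in the scene. Friction and masses are not known exactly. Their poses are not given: they have to be found in the camera images.
- mould: Tan mould case: block 120 x 120 mm, 42 mm high, on four 60 mm legs; fixed. Origin on the table under its centre, z up; underside 60 mm, top 102 mm above the table. A vertical bore 30 mm across through its centre holds the brass plug. On top, on a 5 mm silicone bed, lies a white plate 85 x 85 mm, 8 mm thick. The case cracks if the drift presses on it or its plate with more than 20 N.
- mould_top (a point): Point on the bore's axis level with the white plate's face, 115 mm above the table. The plate has one knock-out hole, 14 mm across, chamfer 1 mm, straight down to the plug. Hole and plate lie up to 6 mm from this point along the case's x and up to 6 mm along its y, differently each time; this is not in the measured pose. Pressed, the plate sinks on its bed 1 mm per 4 N, up to 5 mm.
- plug: Brass plug 28 mm across, 32 mm long, its lower 12 mm tapering to 19 mm. Origin at the centre of its small lower end, z up. At first its lower end is 8 mm above the case's underside, its top 100 mm above the table; four sprung balls in the bore, 74 mm above the table, hold it. It takes about 3 to 15 N to push it down some 26 to 40 mm; with its top 0 to 14 mm below the balls it drops into the tray.
- tray: Blue open tray under the case, 165 x 84 mm and 24 mm high, walls 4 mm, floor 4 mm, fixed; origin under its centre, its long side along its x.
- rack: Wooden rack block, 70 x 170 mm and 50 mm high, fixed. Origin under its centre. Two sockets, 16 mm across, 40 mm deep, at y = -55 mm (drift) and y = +55 mm (brush) in its frame.
- socket (a point): Centre of the mouth of the drift's socket, on the top of the rack, 50 mm above the table; chamfered 3 mm.
- drift: Drift: a steel rod 12 mm across and 60 mm long with a 1.5 mm chamfer at the tip, below a square red handle 22 x 22 mm and 50 mm high; 0.16 kg. Origin at the rod's tip, z along the rod towards the handle, x and y square to the handle's faces. It stands upright in its socket, tip 10 mm above the table, the handle from 70 to 120 mm above the table.
- brush: Round brush standing in the rack's other socket, 94 mm long, its top 104 mm above the table; leave it alone. Origin at its lower end.
- cup: White cup, 72 mm across, 85 mm high, standing on the table; leave it alone. Origin under its centre.
- rosette: White plaster rosette, 70 mm across, 20 mm high, lying on the table between the robot and the work; leave it alone. Origin under its centre.
- spatula: Spatula lying on the table to the robot's left; leave it alone. Origin under its middle.
- hammer: Hammer lying on the table to the robot's right; leave it alone (the plug must be pushed, not struck). Origin under its middle.
Things that resemble listed ones, but are neither listed nor needed, are in the scene too. There is more than one size of the mould; the one meant has the size given above. Of the things that look like the tray, take the one that is nearest to the robot's base at the start.

How it is judged:
On the way, in this order (a step that is already met when the one before it is completed fails the run):
1. the drift is lifted out of its socket (z of drift in the frame of rack above 0.06 m), for 0.1 s.
2. the plug has left the underside of the case, pushed out by the drift, which is still in the bore (z of plug in the frame of mould below 0.028 m and z of drift in the frame of mould below 0.095 m and horizontal distance between drift and mould below 0.016 m), for 0.1 s.
At the end, for the whole second after the job is handed in: The plug lies at rest in the blue tray under the case (its origin inside the tray and less than 28 mm above the table); the drift stands in its own socket, tip within 6 mm of the socket's axis and less than 4 mm above its floor, within 0.15 rad of upright, at rest and released (x of plug in the frame of tray between -0.08 and 0.08 m and y of plug in the frame of tray between -0.04 and 0.04 m and height (world z) of plug below 0.028 m and linear speed of each of plug, drift below 0.02 m/s and horizontal distance between drift and socket below 0.006 m and z of drift in the frame of rack below 0.014 m and angle between drift's own z axis and vertical below 0.15 rad and contact force between the fingers and drift below 0.1 N); the robot touches nothing.
It fails at once if the drift presses on the mould case or its plate with more than 20 N (contact force between drift and mould above 20 N).
It fails at once if the gripper presses on the mould case with more than 20 N (contact force between the fingers and mould above 20 N).
It fails at once if another thing on the table is shifted by more than 30 mm (distance of any of brush, cup, rosette, spatula, hammer from where it was at the start of the episode above 0.03 m).
It also fails if it takes over 72 s, if anything falls off the work surface, if the arm or the gripper's body presses on something with over 40 N, if the wrist force passes 120 N, or if a joint passes its speed limit or range.

### The arm

A 6-joint arm with a two-finger parallel gripper is mounted at the origin on the work surface. World frame = base frame: x ahead of the robot, y to its left, z up, the work surface at z = 0. Lengths are in m, angles in rad, forces in N, time in s.
With the tool pointing down it reaches from about 0.375 to 0.975 m from the base axis. Payload 3.8 kg.
Tool frame: the origin (TCP) lies midway between the tips of the shut fingers; the grasp point (between the pads) lies 19 mm behind it; z points along the fingers, y is the direction in which the jaws open and shut (so a half turn about z gives the same grasp; the last joint's range is limited). The gripper opens to 85 mm and grips with 20 to 120 N. Pads are 22 mm wide; open, the fingers measure 114 mm over their backs; the gripper's body (76 mm by 85 mm) begins 54 mm behind the grasp point. The pads swing forward as they close: fully open they stand 13 mm farther back than shut.
Start: joints at [1.095, 0.264, 1.604, -0, 1.274, -0.037], TCP at [0.287, 0.611, 0.231] pointing down, gripper open.
Joint ranges: [-2.63, 2.63], [-0.94, 2.18], [0.31, 2.57], [-1.31, 4.45], [0, 2.66], [-2.55, 2.55]. Speed limits (rad/s): [2.57, 2.57, 3.14, 3.14, 3.14, 3.14].

### API

Orientations are given as a 3x3 rotation matrix whose columns are the frame's x, y, z axes.
In Python, from workcell import r gives the robot as it stands.
- The arm moves only by the tool servo_tool, never from a script. Its argument "plan" is one flat list of numbers, 7 for each row, row after row: the shift along the tool's x, y, z in m, then the turn, a rotation vector about the tool's x, y, z in degrees, then the opening in per cent of the stroke, from 0 (shut) to 100 (fully open). In form: [x, y, z, wx, wy, wz, gripper, x, y, z, wx, wy, wz, gripper, ...]. A call has 1 to 8 rows; each row shifts and turns the commanded pose from where the row before left it, along the tool's axes as they then stand; what a row does not reach is not made up. A row lasts 1/8 s, in which the tool goes at most 62.5 mm and 10.7 degrees, less where a joint would pass 70% of its speed; a pose out of reach is approached as far as the arm can. A call with a gripper value outside its range is refused whole. The fingers move at their own pace and stop on an object; the grip force is fixed at half the most. Time passes only in rows, so rows that do not move let the fingers close. It gives the time, the measured TCP pose, the force and the opening at its end, in the units of the state.
- r.observe(): the state, without advancing time (a new reading comes with each control period).
- r.get_image(name): name is "scene" or "top" or "wrist"; returns a dict with "frame" (420x560x3 uint8, red, green, blue), "fovy" (degrees; the focal length in pixels is half the picture's height over the tangent of half this angle, whatever the lens; pixels are square), "cx", "cy" (the principal point, pixels), "k1" (the pictures are not rectified: a ray, as slopes to the right and down, at radius r is drawn at 1 + k1 r^2 times it, then the intrinsics apply), "xyz" and "rotation" of the camera in the world. Camera axes: x right, y down, z forward; pixel columns grow to the right and rows downward; lengths in m; the calibration is good to about 2 mm. A picture is of the moment at which its call begins. There is no depth.
- r.hand_in(): hands the job in, once; it reports no verdict.
The state is a dict: "t": time; "joint_positions": joint angles; "joint_vel": joint speeds; "tau": joint torques, N m; "tcp_pos": TCP position; "ee_rot": TCP orientation; "force": force on the tool from outside, world axes, zero at the start; "ft_torque": the same for the moment, N m; "opening": finger opening in m.
Only numpy, scipy, OpenCV 4.12 (cv2) and the standard library are available. Lean on these libraries where they do the work, as an engineer would, in place of code of your own. Each camera call takes 0.05 s, during which the arm holds its last target.

## Working session

There is one attempt and no reset: what is moved stays moved. The work goes in short steps, Python scripts to look and compute and a tool call to move; the robot and the scene stay as the last step left them, time stands still between calls to the robot, and variables do not carry over. Pictures are saved under pics/ and viewed, and the job is handed in when it is done.

Besides the shell and the picture viewer there is one more tool, called by a JSON object that holds its "method" and its "body", one argument or row to a line. servo_tool: Moves the arm, as the interface text tells. Its arguments: {"type":"object","properties":{"plan":{"type":"array"}},"required":["plan"]}

```bash
ls; mkdir -p pics; cat > h.py <<'E'
import numpy as np, cv2, json
from workcell import r
def snap(n,tag):
    d=r.get_image(n); cv2.imwrite(f'pics/{tag}.png',cv2.cvtColor(d['frame'],cv2.COLOR_RGB2BGR))
    np.save(f'pics/{tag}.npy',d,allow_pickle=True); return d
def load(tag): return np.load(f'pics/{tag}.npy',allow_pickle=True).item()
def K(d):
    f=d['frame'].shape[0]/2/np.tan(np.radians(d['fovy'])/2)
    return np.array([[f,0,d['cx']],[0,f,d['cy']],[0,0,1.]])
def ray(d,uv):
    k=K(d); s=(np.array(uv,float)-[k[0,2],k[1,2]])/k[0,0]
    q=s.copy()
    for _ in range(30): q=s/(1+d['k1']*(q@q))
    v=np.array(d['rotation'])@np.array([q[0],q[1],1]); return np.array(d['xyz']),v/np.linalg.norm(v)
def onz(d,uv,z):
    o,v=ray(d,uv); return o+v*(z-o[2])/v[2]
def tri(obs):
    A=np.zeros((3,3));b=np.zeros(3)
    for d,uv in obs:
        o,v=ray(d,uv);P=np.eye(3)-np.outer(v,v);A+=P;b+=P@o
    p=np.linalg.solve(A,b); return p
def proj(d,p):
    c=np.array(d['rotation']).T@(np.array(p)-np.array(d['xyz'])); s=c[:2]/c[2]
    s=s*(1+d['k1']*(s@s)); k=K(d); return s*k[0,0]+[k[0,2],k[1,2]]
def st():
    s=r.observe()
    for k in ('t','joint_positions','tcp_pos','force','ft_torque','opening'): print(k,np.round(s[k],4))
    print(np.round(s['ee_rot'],4)); return s
E
python3 - <<'E'
from h import *
st()
for n in ('scene','top','wrist'):
    d=snap(n,n+'0'); print(n,d['fovy'],d['cx'],d['cy'],d['k1'],np.round(d['xyz'],3),np.round(d['rotation'],3).tolist())
E
```

```text
pics
t 0.0
joint_positions [ 1.0951  0.2647  1.6054  0.      1.2737 -0.0369]
tcp_pos [0.2864 0.6104 0.23  ]
force [-0.554   0.5267 -0.1881]
ft_torque [-0.0004  0.0343 -0.0257]
opening 0.0856
[[-9.052e-01  4.249e-01 -1.000e-03]
 [ 4.249e-01  9.052e-01 -2.000e-03]
 [ 1.000e-04 -2.200e-03 -1.000e+00]]
scene 49.29760201609405 280.1405840427359 214.55964369203542 -0.04604816210841449 [ 1.256 -0.701  0.843] [[0.666, 0.456, -0.59], [0.745, -0.384, 0.545], [0.022, -0.803, -0.595]]
top 53.49079513421998 276.27207291932154 209.13666179562028 -0.06600554017407302 [ 0.297 -0.047  1.134] [[0.023, -0.975, 0.219], [-1.0, -0.022, 0.007], [-0.002, -0.219, -0.976]]
wrist 69.85807423210676 280.6686627996548 208.5428100632144 -0.0005059414724606327 [0.224 0.639 0.374] [[0.425, 0.871, 0.245], [0.905, -0.408, -0.117], [-0.001, 0.272, -0.962]]
```

View pics/scene0.png

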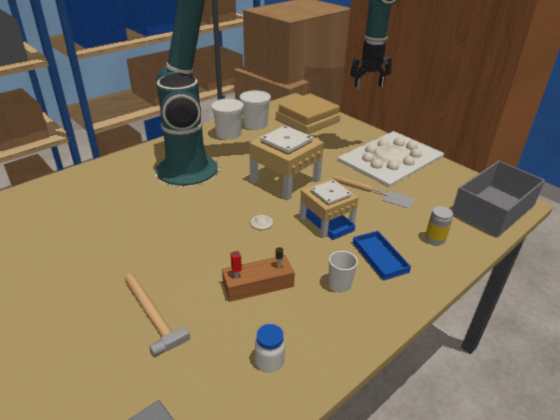

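View pics/top0.png

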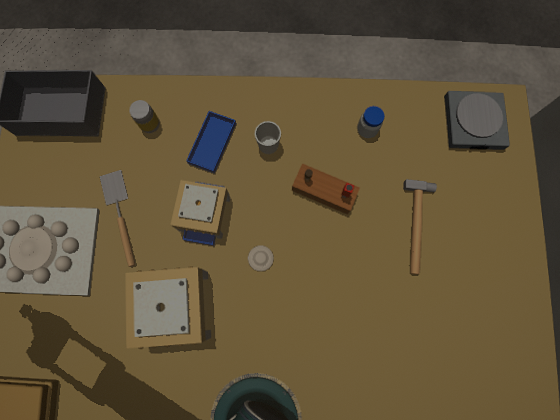

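View pics/wrist0.png

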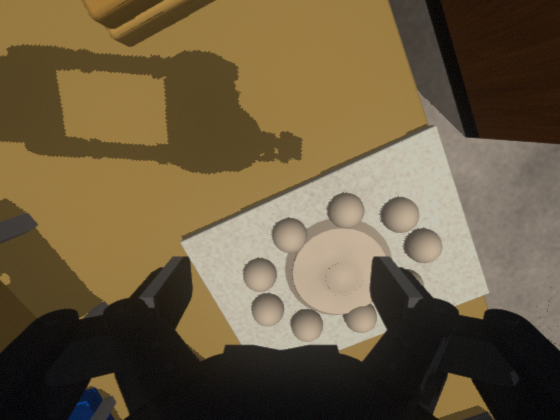

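The scene view shows the rack at about (258,277), the red drift at (236,262) and the small mould at (328,200). In the top view the drift is at (348,190), the small mould at (200,207) with its hole near (198,202), and the tray under it at (200,238). Next I'll enlarge these areas to measure them.

```bash
python3 - <<'E'
from h import *
for tag,(x,y,w,h) in {'top0':(160,150,210,110),'scene0':(200,170,180,135)}.items():
    im=cv2.imread(f'pics/{tag}.png')[y:y+h,x:x+w]
    s=min(800/w,600/h); s=int(s*2)/2
    cv2.imwrite(f'pics/{tag}_c.png',cv2.resize(im,None,fx=s,fy=s,interpolation=cv2.INTER_CUBIC)); print(tag,s)
E
```

```text
top0 3.5
scene0 4.0
```

```bash
python3 - <<'E'
from h import *
for tag in ('top0','scene0'):
    d=load(tag); hsv=cv2.cvtColor(d['frame'],cv2.COLOR_RGB2HSV)
    red=(((hsv[...,0]<5)|(hsv[...,0]>174))&(hsv[...,1]>180)&(hsv[...,2]>90)).astype(np.uint8)
    n,l,s,c=cv2.connectedComponentsWithStats(red)
    for i in range(1,n):
        if s[i,4]>15: print(tag,s[i],c[i])
E
```

```text
top0 [344 183   9  10  26] [347.46153846 188.15384615]
scene0 [231 253  10  20 146] [235.88356164 262.84246575]
```

View pics/top0_c.png

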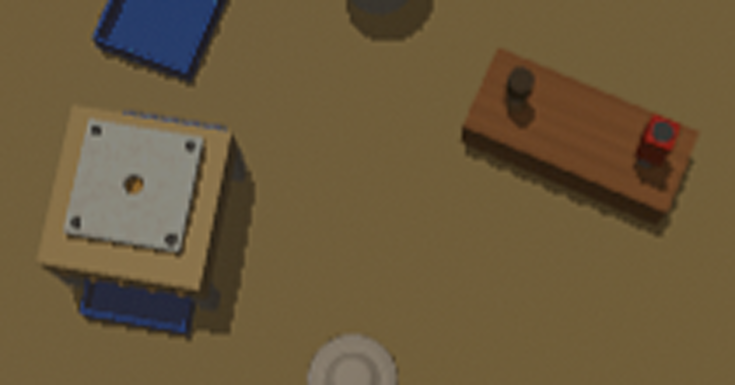

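View pics/scene0_c.png

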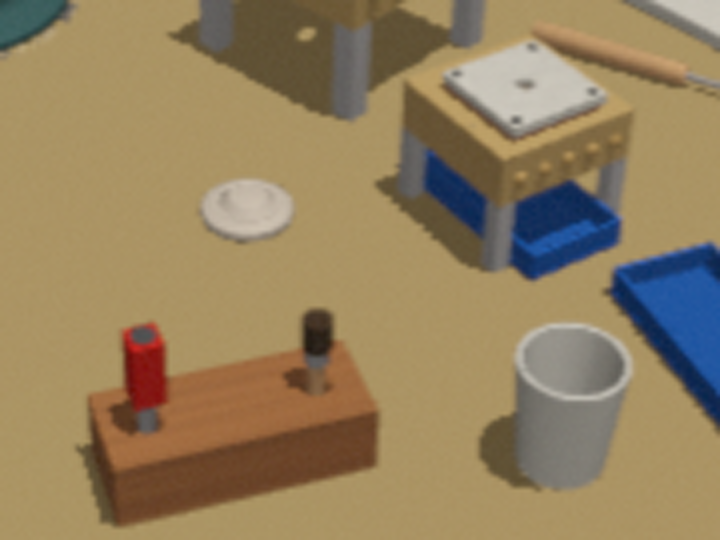

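In the enlarged top view the drift's cap is at about (349.1,187.4) and the hole at (198,202.6). In the enlarged scene view they are at (236,253.5) and (331.2,191). I'll triangulate both, and the rack and mould corners.

```bash
python3 - <<'E'
from h import *
t=load('top0');s=load('scene0')
T=lambda x,y:np.array([160+x/3.5,150+y/3.5]); S=lambda x,y:np.array([200+x/4,170+y/4])
for nm,a,b in [('drift top',T(662,131),S(144,334)),('hole',T(133,184),S(525,84)),('brush',T(521,79),S(318,316))]:
    p=tri([(t,a),(s,b)]); print(nm,np.round(p,4),np.round(proj(t,p)-a,1),np.round(proj(s,p)-b,1))
print('rack top corners',[np.round(onz(t,T(*c),.05)[:2],3) for c in [(499,49),(697,130),(664,213),(465,128)]])
m=[onz(t,T(*c),.102)[:2] for c in [(73,106),(232,130),(199,290),(40,263)]]
print('mould',np.round(m,3),np.mean(m,0),[np.linalg.norm(m[i]-m[i-1]) for i in range(4)])
pl=[onz(t,T(*c),.115)[:2] for c in [(88,118),(204,138),(183,253),(66,234)]]
print('plate',np.round(pl,3),np.mean(pl,0),[np.linalg.norm(pl[i]-pl[i-1]) for i in range(4)])
for q in (m,pl):
    for i in range(4): e=q[i]-q[i-1]; print(round(np.degrees(np.arctan2(e[1],e[0])),1),end=' ')
E
```

```text
drift top [ 0.586  -0.2223  0.1187] [-0.2 -0.1] [-0.3  0. ]
hole [0.5397 0.1594 0.1105] [-0.1 -0.1] [-0.2  0. ]
brush [ 0.6279 -0.1209  0.1036] [-0.3 -0.2] [-0.4  0.1]
rack top corners [array([ 0.669, -0.108]), array([ 0.607, -0.262]), array([ 0.54 , -0.235]), array([ 0.604, -0.083])]
mould [[0.6   0.209]
 [0.584 0.09 ]
 [0.464 0.108]
 [0.481 0.224]] [0.53231178 0.15801096] [np.float64(0.11942414671799831), np.float64(0.1199682179464394), np.float64(0.1207915184872121), np.float64(0.11758023938579923)]
plate [[0.587 0.194]
 [0.574 0.109]
 [0.489 0.119]
 [0.5   0.204]] [0.53748927 0.15644502] [np.float64(0.08708775375540113), np.float64(0.08669191289286449), np.float64(0.08576099837206595), np.float64(0.08571655909546318)]
-7.3 -97.6 171.5 81.7 -6.3 -98.8 173.0 82.1
```

{"method": "servo_tool", "body": {
  "plan": [-0.042, -0.03, -0.01, 0, 0, 0, 100, -0.042, -0.03, -0.01, 0, 0, 0, 100, -0.042, -0.03, -0.01, 0, 0, 0, 100, -0.042, -0.03, -0.01, 0, 0, 0, 100, -0.042, -0.03, -0.01, 0, 0, 0, 100, -0.042, -0.03, 0, 0, 0, 0, 100, -0.042, -0.03, 0, 0, 0, 0, 100, -0.042, -0.03, 0, 0, 0, 0, 100]
}}

```text
t: 1.15
tcp_pos: [0.4894, 0.2494, 0.2811]
ee_rot: [[-0.905, 0.425, -0.0], [0.425, 0.905, 0.0], [0.0, -0.0, -1.0]]
force: [1.0, -0.5, 0.0]
opening: 0.0856
```

{"method": "servo_tool", "body": {
  "plan": [-0.042, -0.03, 0, 0, 0, 0, 100, -0.042, -0.03, 0, 0, 0, 0, 100, 0, 0, 0, 0, 0, 0, 100, 0, 0, 0, 0, 0, 0, 100]
}}

```text
t: 1.65
tcp_pos: [0.5392, 0.161, 0.2809]
ee_rot: [[-0.905, 0.426, -0.001], [0.426, 0.905, 0.0], [0.001, -0.0, -1.0]]
force: [-0.1, -0.1, -0.7]
opening: 0.0856
```

```bash
python3 - <<'E'
from h import *
st(); snap('wrist','w1')
E
```

```text
t 1.65
joint_positions [ 2.4560e-01  2.4700e-02  1.7845e+00  6.0000e-04  1.3333e+00 -8.8560e-01]
tcp_pos [0.5392 0.161  0.2809]
force [-0.1489 -0.149  -0.6943]
ft_torque [0.0131 0.0193 0.0031]
opening 0.0856
[[-9.049e-01  4.257e-01 -9.000e-04]
 [ 4.257e-01  9.049e-01  4.000e-04]
 [ 1.000e-03 -1.000e-04 -1.000e+00]]
```

View pics/w1.png

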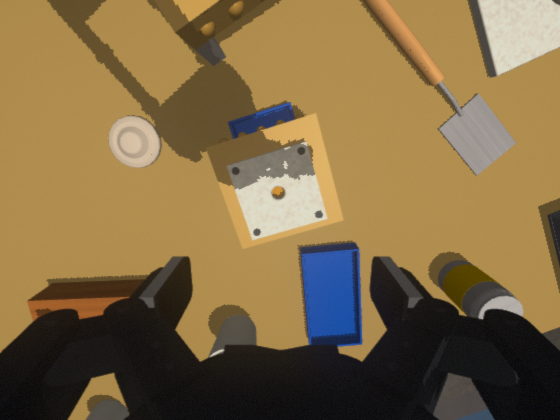

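The wrist view shows the small mould with its plate around (278,190) and the hole at about (278,191). The tray lip is above it at (262,120) and the decoy tray at (332,293). Now I'll measure the hole and the case.

```bash
python3 - <<'E'
from h import *
d=load('w1');t=load('top0');s=load('scene0')
g=cv2.cvtColor(d['frame'],cv2.COLOR_RGB2GRAY); hsv=cv2.cvtColor(d['frame'],cv2.COLOR_RGB2HSV)
x,y,w,h=195,95,160,160
c=cv2.resize(cv2.imread('pics/w1.png')[y:y+h,x:x+w],None,fx=3.7,fy=3.7,interpolation=cv2.INTER_CUBIC); cv2.imwrite('pics/w1_c.png',c)
m=((hsv[...,1]>90)).astype(np.uint8); 
sub=m[178:206,264:294]; n,l,ss,cc=cv2.connectedComponentsWithStats(sub)
for i in range(1,n): print(ss[i],cc[i]+[264,178])
T=lambda x,y:np.array([160+x/3.5,150+y/3.5]); S=lambda x,y:np.array([200+x/4,170+y/4])
print(tri([(t,T(133,184)),(s,S(525,84)),(d,(278,191))]), tri([(s,S(525,84)),(d,(278,191))]),tri([(t,T(133,184)),(d,(278,191))]))
print(onz(d,(278,191),.115),onz(t,T(133,184),.115),onz(s,S(525,84),.115))
E
```

```text
[  8   8  13  12 109] [277.77981651 191.42201835]
[0.53930558 0.15874152 0.11077171] [0.53930182 0.1586506  0.11075001] [0.53800139 0.15814578 0.11470651]
[0.53753011 0.15823942 0.115     ] [0.53834943 0.15804785 0.115     ] [0.54429254 0.15461659 0.115     ]
```

View pics/w1_c.png

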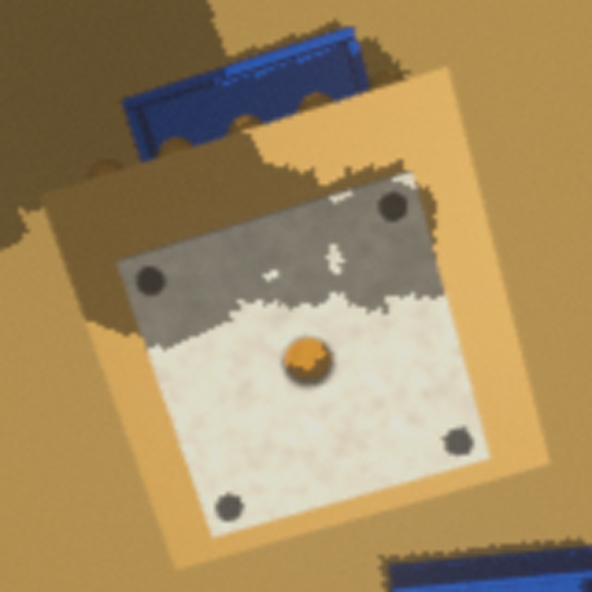

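{"method": "servo_tool", "body": {
  "plan": [-0.0294, -0.0467, 0, 0, 0, 0, 100, -0.0294, -0.0467, 0, 0, 0, 0, 100, -0.0294, -0.0467, 0, 0, 0, 0, 100, -0.0294, -0.0467, 0, 0, 0, 0, 100, -0.0294, -0.0467, 0, 0, 0, 0, 100, -0.0294, -0.0467, 0, 0, 0, 0, 100, -0.0294, -0.0467, 0, 0, 0, 0, 100, 0, 0, 0, 0, 0, 0, 100]
}}

```text
t: 2.7
tcp_pos: [0.5872, -0.2243, 0.2808]
ee_rot: [[-0.904, 0.427, -0.0], [0.427, 0.904, -0.001], [0.0, -0.001, -1.0]]
force: [-0.6, 0.1, -0.3]
opening: 0.086
```

```bash
python3 - <<'E'
from h import *
st(); snap('wrist','w2')
c=cv2.imread('pics/w2.png'); 
cv2.imwrite('pics/w2_c.png',cv2.resize(c[100:310,150:430],None,fx=2.8,fy=2.8,interpolation=cv2.INTER_CUBIC))
E
```

```text
t 2.7
joint_positions [-4.0410e-01  1.5090e-01  1.6481e+00 -7.0000e-04  1.3427e+00 -1.5336e+00]
tcp_pos [ 0.5872 -0.2243  0.2808]
force [-0.63    0.0984 -0.3112]
ft_torque [ 0.0357 -0.0251 -0.0376]
opening 0.086
[[-9.043e-01  4.269e-01 -5.000e-04]
 [ 4.269e-01  9.043e-01 -6.000e-04]
 [ 2.000e-04 -7.000e-04 -1.000e+00]]
```

View pics/w2_c.png

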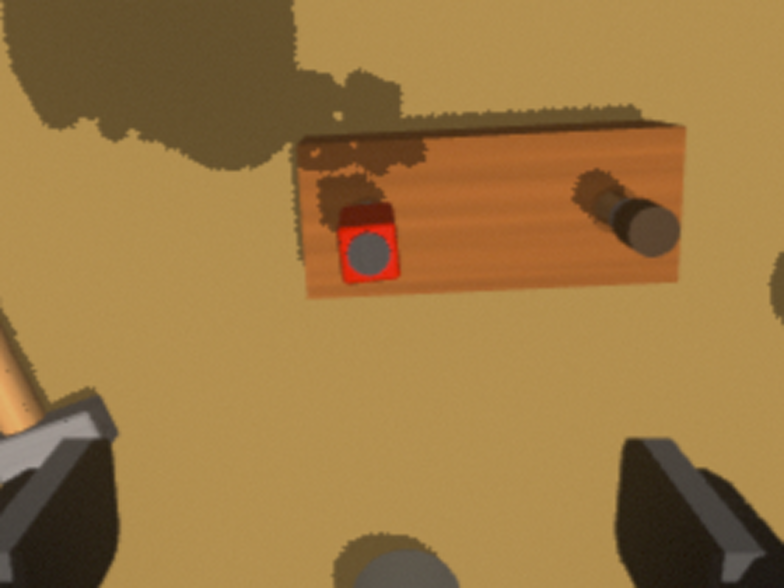

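The wrist view shows the drift's cap at crop (369,254), which is pixel (281.8,190.7). Its handle is nearly square to the rack, and the rack's long side slopes about 2.5° from the tool's y.

```bash
python3 - <<'E'
from h import *
d=load('w2');t=load('top0');s=load('scene0')
W=lambda x,y:np.array([150+x/2.8,100+y/2.8])
T=lambda x,y:np.array([160+x/3.5,150+y/3.5]); S=lambda x,y:np.array([200+x/4,170+y/4])
a=W(369,254)
print(tri([(t,T(662,131)),(s,S(144,334)),(d,a)]),tri([(t,T(662,131)),(d,a)]),tri([(s,S(144,334)),(d,a)]),onz(d,a,.12))
hsv=cv2.cvtColor(d['frame'],cv2.COLOR_RGB2HSV)
red=(((hsv[...,0]<5)|(hsv[...,0]>174))&(hsv[...,1]>150)&(hsv[...,2]>150)).astype(np.uint8)
cn=max(cv2.findContours(red,0,2)[0],key=cv2.contourArea); print(cv2.minAreaRect(cn))
q=[onz(d,W(*c),.12)[:2] for c in [(340,230),(395,222),(400,278),(342,284)]]
q=np.array(q);print('handle c',q.mean(0));
for i in range(4): e=q[i]-q[i-1]; print(np.linalg.norm(e),np.degrees(np.arctan2(e[1],e[0])))
q=np.array([onz(d,W(*c),.05)[:2] for c in [(298,141),(685,127),(679,281),(308,297)]]);print('rack c',q.mean(0))
for i in range(4): e=q[i]-q[i-1]; print(np.linalg.norm(e),np.degrees(np.arctan2(e[1],e[0])))
c=q.mean(0); ang=np.radians(67.4); print('socket',c-.055*np.array([np.cos(ang),np.sin(ang)]))
d=load('w1');W=lambda x,y:np.array([195+x/3.7,95+y/3.7])
print('hole',onz(d,W(308,360.5),.115), 'screws',np.mean([onz(d,W(*c),.115) for c in [(151,281),(393,207),(458,441),(229,507)]],0))
q=np.array([onz(d,W(*c),.102)[:2] for c in [(43,196),(447,68),(549,462),(178,569)]]);print('case c',q.mean(0))
for i in range(4): e=q[i]-q[i-1]; print(np.linalg.norm(e),np.degrees(np.arctan2(e[1],e[0])))
E
```

```text
[ 0.58615588 -0.22263157  0.11887993] [ 0.58738101 -0.22375845  0.11288347] [ 0.5865296  -0.22262162  0.11919993] [ 0.58603868 -0.22303647  0.12      ]
((281.5, 189.5), (19.0, 19.0), 90.0)
handle c [ 0.58599121 -0.22291882]
0.020439482688281763 156.34619996993717
0.020350300161680147 73.11249234664481
0.02119089105121443 -19.688945304122413
0.021740126863235787 -109.17688925355135
rack c [ 0.60678185 -0.17153471]
0.0709180129491207 157.20388803760414
0.16904189977388925 66.77382174571534
0.06940325755152475 -21.651817903482296
0.17042334458729141 -112.70877895110077
socket [ 0.58564561 -0.22231127]
hole [0.53903319 0.15781141 0.115     ] screws [0.53955568 0.15748732 0.115     ]
case c [0.53384486 0.15894698]
0.11984724984440326 171.58143986461604
0.11922831759460754 81.7752479292379
0.11954899999998535 -8.335068198728615
0.11940390505226617 -98.08185986922689
```

{"method": "servo_tool", "body": {
  "plan": [0.0017, 0.0008, 0, 0, 0, -4.5, 100, 0, 0, 0.05, 0, 0, 0, 100, 0, 0, 0.05, 0, 0, 0, 100, 0, 0, 0.05, 0, 0, 0, 80, 0, 0, 0.03, 0, 0, 0, 60, 0, 0, 0.0215, 0, 0, 0, 60, 0, 0, 0, 0, 0, 0, 60]
}}

```text
t: 3.62
tcp_pos: [0.5842, -0.2176, 0.0776]
ee_rot: [[-0.937, 0.35, -0.005], [0.35, 0.937, 0.002], [0.005, 0.001, -1.0]]
force: [0.0, 0.4, -0.2]
opening: 0.0511
```

```bash
python3 - <<'E'
from h import *
st(); snap('wrist','w3');snap('scene','s3')
c=cv2.imread('pics/s3.png'); w=cv2.imread('pics/w3.png')
cv2.imwrite('pics/s3_c.png',np.hstack([cv2.resize(c[170:310,190:330],(400,400),interpolation=cv2.INTER_CUBIC),cv2.resize(w[140:420,140:420],(400,400))]))
E
```

```text
t 3.625
joint_positions [-3.9680e-01  3.0560e-01  1.8523e+00  6.0000e-04  9.8890e-01 -1.6104e+00]
tcp_pos [ 0.5842 -0.2176  0.0776]
force [ 0.0471  0.3838 -0.1677]
ft_torque [ 0.0192 -0.0192 -0.0017]
opening 0.0511
[[-9.367e-01  3.500e-01 -4.600e-03]
 [ 3.500e-01  9.368e-01  2.500e-03]
 [ 5.100e-03  7.000e-04 -1.000e+00]]
```

View pics/s3_c.png

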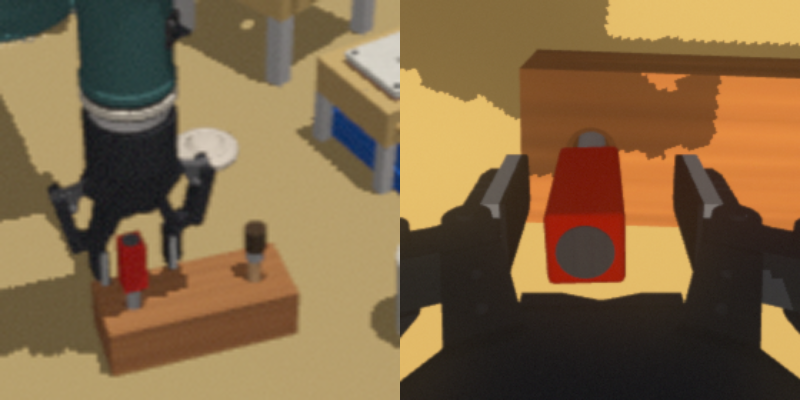

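The drift stands between the pads, a little left of their centre (585 against 603 in the view). This agrees with the measured offset, so I'll correct and close.

{"method": "servo_tool", "body": {
  "plan": [-0.0035, -0.0042, 0, 0, 0, 0, 60, 0, 0, 0, 0, 0, 0, 60, 0, 0, 0, 0, 0, 0, 60]
}}

```text
t: 4.1
tcp_pos: [0.588, -0.2264, 0.0806]
ee_rot: [[-0.936, 0.353, 0.001], [0.353, 0.936, -0.0], [-0.001, -0.0, -1.0]]
force: [0.4, 0.6, 0.3]
opening: 0.0512
```

```bash
python3 - <<'E'
from h import *
st(); snap('wrist','w4')
E
```

```text
t 4.1
joint_positions [-0.4072  0.3098  1.8403  0.      0.9902 -1.6173]
tcp_pos [ 0.588  -0.2264  0.0806]
force [0.3712 0.5873 0.2563]
ft_torque [-0.0134 -0.0265  0.0393]
opening 0.0512
[[-9.357e-01  3.529e-01  1.200e-03]
 [ 3.529e-01  9.357e-01 -5.000e-04]
 [-1.200e-03 -0.000e+00 -1.000e+00]]
```

View pics/w4.png

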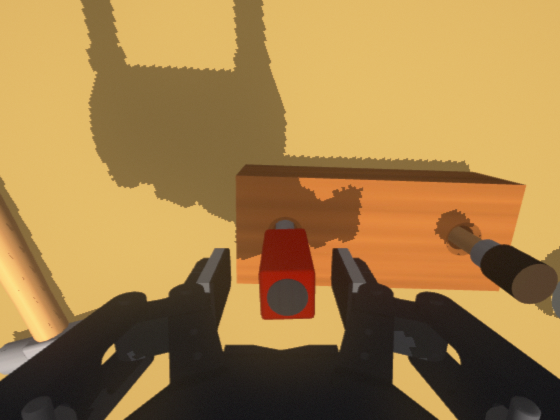

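{"method": "servo_tool", "body": {
  "plan": [0.003, 0.0027, 0.001, 0, 0, 0, 60, 0, 0, 0, 0, 0, 0, 60, 0, 0, 0, 0, 0, 0, 60, 0, 0, 0, 0, 0, 0, 60]
}}

```text
t: 4.65
tcp_pos: [0.5857, -0.2225, 0.0788]
ee_rot: [[-0.936, 0.353, 0.0], [0.353, 0.936, -0.0], [-0.0, -0.0, -1.0]]
force: [0.5, -0.3, 0.3]
opening: 0.0516
```

{"method": "servo_tool", "body": {
  "plan": [0, 0, 0, 0, 0, 0, 40, 0, 0, 0, 0, 0, 0, 30, 0, 0, 0, 0, 0, 0, 20, 0, 0, 0, 0, 0, 0, 10, 0, 0, 0, 0, 0, 0, 0, 0, 0, 0, 0, 0, 0, 0, 0, 0, 0, 0, 0, 0, 0]
}}

```text
t: 5.52
tcp_pos: [0.5858, -0.2226, 0.0789]
ee_rot: [[-0.936, 0.353, 0.0], [0.353, 0.936, -0.0], [-0.0, -0.0, -1.0]]
force: [-0.2, -0.8, 0.3]
opening: 0.0214
```

```bash
python3 - <<'E'
from h import *
st()
E
```

```text
t 5.525
joint_positions [-4.0280e-01  3.0640e-01  1.8483e+00 -2.0000e-04  9.8650e-01 -1.6133e+00]
tcp_pos [ 0.5858 -0.2226  0.0789]
force [-0.2354 -0.8299  0.2658]
ft_torque [-0.1503 -0.003   0.0027]
opening 0.0214
[[-9.358e-01  3.525e-01  3.000e-04]
 [ 3.525e-01  9.358e-01 -3.000e-04]
 [-3.000e-04 -2.000e-04 -1.000e+00]]
```

{"method": "servo_tool", "body": {
  "plan": [0, 0, -0.02, 0, 0, 0, 0, 0, 0, -0.03, 0, 0, 0, 0, 0, 0, -0.04, 0, 0, 0, 0, 0, 0, -0.04, 0, 0, 0, 0, 0, 0, -0.04, 0, 0, 0, 0, 0, 0, 0, 0, 0, 0, 0]
}}

```text
t: 6.28
tcp_pos: [0.5881, -0.2233, 0.255]
ee_rot: [[-0.936, 0.352, 0.009], [0.352, 0.936, -0.003], [-0.009, -0.0, -1.0]]
force: [0.3, -0.9, -1.0]
opening: 0.0211
```

{"method": "servo_tool", "body": {
  "plan": [0.0223, 0.0424, 0, 0, 0, 0, 0, 0.0223, 0.0424, 0, 0, 0, 0, 0, 0.0223, 0.0424, 0, 0, 0, 0, 0, 0.0223, 0.0424, 0, 0, 0, 0, 0, 0.0223, 0.0424, 0, 0, 0, 0, 0, 0.0223, 0.0424, 0, 0, 0, 0, 0, 0.0223, 0.0424, 0, 0, 0, 0, 0, 0.0223, 0.0424, 0, 0, 0, 0, 0]
}}

```text
t: 7.28
tcp_pos: [0.5368, 0.1592, 0.2475]
ee_rot: [[-0.936, 0.353, -0.002], [0.353, 0.936, -0.0], [0.002, -0.001, -1.0]]
force: [1.0, -0.1, -0.7]
opening: 0.0216
```

{"method": "servo_tool", "body": {
  "plan": [0, 0, 0.02, 0, 0, 0, 0, 0, 0, 0.015, 0, 0, 0, 0, 0, 0, 0, 0, 0, 0, 0, 0, 0, 0, 0, 0, 0, 0, 0, 0, 0, 0, 0, 0, 0]
}}

```text
t: 7.9
tcp_pos: [0.539, 0.1572, 0.2145]
ee_rot: [[-0.935, 0.354, 0.001], [0.354, 0.935, 0.0], [-0.001, 0.001, -1.0]]
force: [1.1, -0.1, -1.2]
opening: 0.0212
```

```bash
python3 - <<'E'
from h import *
st(); snap('wrist','w5'); snap('scene','s5'); snap('top','t5')
c=cv2.imread('pics/s5.png'); w=cv2.imread('pics/w5.png');t=cv2.imread('pics/t5.png')
cv2.imwrite('pics/s5_c.png',np.hstack([cv2.resize(c[140:240,280:380],(400,400),interpolation=cv2.INTER_CUBIC),cv2.resize(t[150:250,150:250],(400,400),interpolation=cv2.INTER_CUBIC)]))
E
```

```text
t 7.9
joint_positions [ 2.3940e-01  6.0600e-02  1.8699e+00 -1.0000e-04  1.2098e+00 -9.6980e-01]
tcp_pos [0.539  0.1572 0.2145]
force [ 1.0815 -0.0868 -1.2071]
ft_torque [-0.0053  0.019  -0.0428]
opening 0.0212
[[-9.353e-01  3.537e-01  1.300e-03]
 [ 3.537e-01  9.353e-01  2.000e-04]
 [-1.100e-03  7.000e-04 -1.000e+00]]
```

View pics/w5.png

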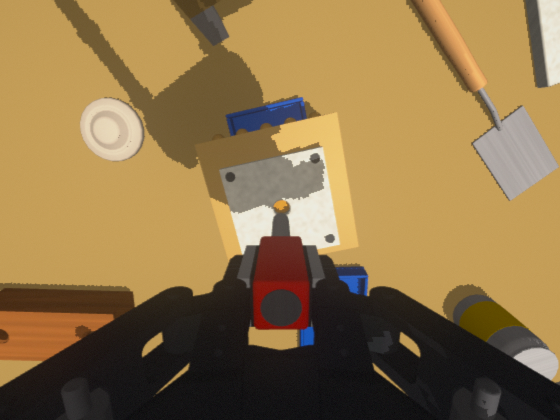

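View pics/s5_c.png

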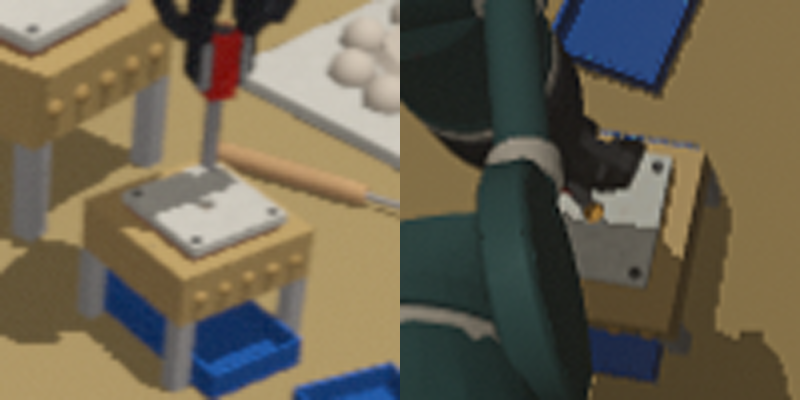

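The tip shows at about (281,215) in the wrist view, with the hole just past it near (281,205). In the scene view they are at about (332.5,181) and (331.8,191). Next I'll check the alignment numerically.

```bash
python3 - <<'E'
from h import *
d=load('w5')
w=cv2.imread('pics/w5.png')[160:260,220:340]; cv2.imwrite('pics/w5_c.png',cv2.resize(w,None,fx=6,fy=6,interpolation=cv2.INTER_CUBIC))
s=load('s5')
for p in [(.539,.1572,.1455),(.5385,.158,.115),(.5395,.1575,.115)]: print(np.round(proj(d,p),1),np.round(proj(s,p),1))
E
```

```text
[281.3 219.3] [331.4 181. ]
[281.8 207.3] [330.6 189.7]
[281.7 208.5] [330.7 189.9]
```

View pics/w5_c.png

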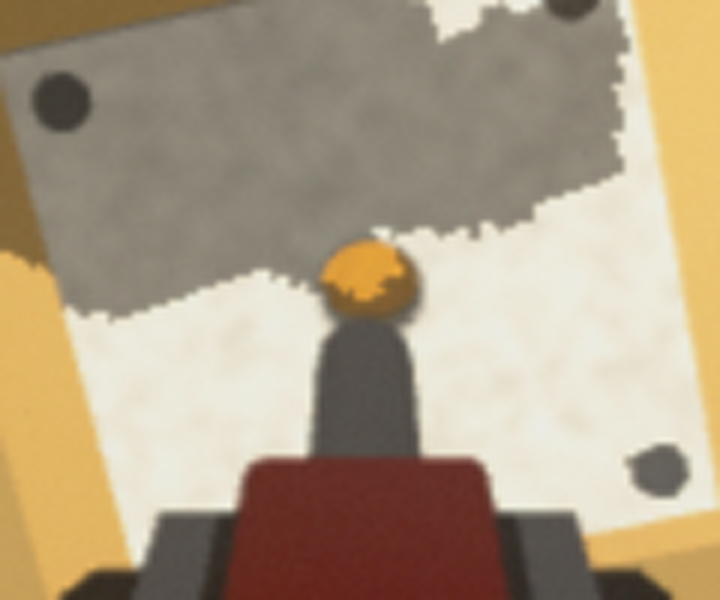

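The hole is at crop (371,283) and the tip centre at about (366,360). Both match the predictions for (0.5385, 0.158), so I'll shift 1 mm and lower to just above the plate.

{"method": "servo_tool", "body": {
  "plan": [0.0008, 0.0006, 0.012, 0, 0, 0, 0, 0, 0, 0.01, 0, 0, 0, 0, 0, 0, 0.005, 0, 0, 0, 0, 0, 0, 0, 0, 0, 0, 0, 0, 0, 0, 0, 0, 0, 0, 0, 0, 0, 0, 0, 0, 0]
}}

```text
t: 8.8
tcp_pos: [0.5381, 0.1588, 0.1873]
ee_rot: [[-0.936, 0.352, 0.001], [0.352, 0.936, 0.0], [-0.001, 0.001, -1.0]]
force: [0.4, 0.4, -0.8]
opening: 0.0212
```

```bash
python3 - <<'E'
from h import *
st(); snap('wrist','w6')
w=cv2.imread('pics/w6.png')[160:260,220:340]; cv2.imwrite('pics/w6_c.png',cv2.resize(w,None,fx=6,fy=6,interpolation=cv2.INTER_CUBIC))
E
```

```text
t 8.8
joint_positions [ 0.2426  0.0813  1.8998  0.      1.1596 -0.968 ]
tcp_pos [0.5381 0.1588 0.1873]
force [ 0.3617  0.3955 -0.8442]
ft_torque [ 0.057   0.0036 -0.0109]
opening 0.0212
[[-9.358e-01  3.525e-01  8.000e-04]
 [ 3.525e-01  9.358e-01  2.000e-04]
 [-7.000e-04  5.000e-04 -1.000e+00]]
```

View pics/w6_c.png

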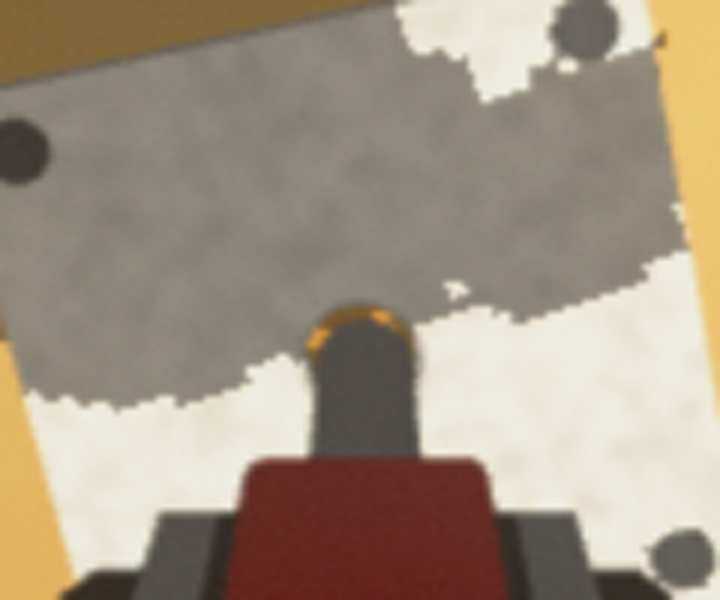

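The drift tip sits over the hole with about 0.5 mm of offset. I'll nudge it and lower gently in small rows, watching the force.

{"method": "servo_tool", "body": {
  "plan": [-0.0005, -0.0006, 0.001, 0, 0, 0, 0, 0, 0, 0.0015, 0, 0, 0, 0, 0, 0, 0.0015, 0, 0, 0, 0, 0, 0, 0.001, 0, 0, 0, 0, 0, 0, 0, 0, 0, 0, 0]
}}

```text
t: 9.48
tcp_pos: [0.538, 0.1579, 0.1816]
ee_rot: [[-0.936, 0.352, -0.0], [0.352, 0.936, -0.0], [0.0, -0.0, -1.0]]
force: [-0.7, -0.4, -1.7]
opening: 0.0211
```

{"method": "servo_tool", "body": {
  "plan": [0, 0, 0.001, 0, 0, 0, 0, 0, 0, 0.001, 0, 0, 0, 0, 0, 0, 0.001, 0, 0, 0, 0, 0, 0, 0, 0, 0, 0, 0]
}}

```text
t: 9.98
tcp_pos: [0.5381, 0.158, 0.1787]
ee_rot: [[-0.936, 0.353, 0.0], [0.353, 0.936, 0.0], [-0.0, 0.0, -1.0]]
force: [0.3, 0.5, -1.6]
opening: 0.0215
```

{"method": "servo_tool", "body": {
  "plan": [0, 0, 0.0015, 0, 0, 0, 0, 0, 0, 0.0015, 0, 0, 0, 0, 0, 0, 0.0015, 0, 0, 0, 0, 0, 0, 0, 0, 0, 0, 0]
}}

```text
t: 10.48
tcp_pos: [0.5381, 0.158, 0.1742]
ee_rot: [[-0.936, 0.353, 0.0], [0.353, 0.936, 0.0], [-0.0, 0.0, -1.0]]
force: [0.7, 0.8, -2.4]
opening: 0.0212
```

{"method": "servo_tool", "body": {
  "plan": [0, 0, 0.002, 0, 0, 0, 0, 0, 0, 0.002, 0, 0, 0, 0, 0, 0, 0.001, 0, 0, 0, 0, 0, 0, 0, 0, 0, 0, 0]
}}

```text
t: 10.98
tcp_pos: [0.538, 0.158, 0.1692]
ee_rot: [[-0.936, 0.352, -0.0], [0.352, 0.936, -0.0], [0.0, -0.0, -1.0]]
force: [1.3, 0.5, -1.4]
opening: 0.0208
```

{"method": "servo_tool", "body": {
  "plan": [0, 0, 0.001, 0, 0, 0, 0, 0, 0, 0.001, 0, 0, 0, 0, 0, 0, 0.001, 0, 0, 0, 0, 0, 0, 0, 0, 0, 0, 0]
}}

```text
t: 11.48
tcp_pos: [0.5389, 0.1581, 0.1672]
ee_rot: [[-0.936, 0.353, 0.002], [0.353, 0.936, 0.0], [-0.002, 0.001, -1.0]]
force: [0.3, -0.6, 4.5]
opening: 0.021
```

{"method": "servo_tool", "body": {
  "plan": [0, 0, 0.0015, 0, 0, 0, 0, 0, 0, 0.0015, 0, 0, 0, 0, 0, 0, 0.0015, 0, 0, 0, 0, 0, 0, 0.0015, 0, 0, 0, 0, 0, 0, 0, 0, 0, 0, 0]
}}

```text
t: 12.1
tcp_pos: [0.5392, 0.1579, 0.1614]
ee_rot: [[-0.936, 0.352, 0.003], [0.352, 0.936, 0.0], [-0.003, 0.001, -1.0]]
force: [2.5, -1.3, 4.6]
opening: 0.0213
```

{"method": "servo_tool", "body": {
  "plan": [0, 0, 0.0015, 0, 0, 0, 0, 0, 0, 0.0015, 0, 0, 0, 0, 0, 0, 0.0015, 0, 0, 0, 0, 0, 0, 0.0015, 0, 0, 0, 0, 0, 0, 0, 0, 0, 0, 0]
}}

```text
t: 12.72
tcp_pos: [0.5381, 0.158, 0.154]
ee_rot: [[-0.936, 0.353, 0.0], [0.353, 0.936, 0.0], [-0.0, 0.0, -1.0]]
force: [2.8, -0.6, 1.6]
opening: 0.0213
```

{"method": "servo_tool", "body": {
  "plan": [0, 0, 0.0015, 0, 0, 0, 0, 0, 0, 0.0015, 0, 0, 0, 0, 0, 0, 0.0015, 0, 0, 0, 0, 0, 0, 0.0015, 0, 0, 0, 0, 0, 0, 0, 0, 0, 0, 0]
}}

```text
t: 13.35
tcp_pos: [0.5379, 0.158, 0.1478]
ee_rot: [[-0.936, 0.353, -0.0], [0.353, 0.936, -0.0], [0.0, -0.0, -1.0]]
force: [1.4, 0.4, 2.8]
opening: 0.0215
```

{"method": "servo_tool", "body": {
  "plan": [0, 0, 0.0015, 0, 0, 0, 0, 0, 0, 0.0015, 0, 0, 0, 0, 0, 0, 0.0015, 0, 0, 0, 0, 0, 0, 0.0015, 0, 0, 0, 0, 0, 0, 0, 0, 0, 0, 0]
}}

```text
t: 13.98
tcp_pos: [0.5379, 0.1578, 0.1415]
ee_rot: [[-0.936, 0.352, -0.0], [0.352, 0.936, -0.0], [0.0, -0.0, -1.0]]
force: [2.5, -0.3, -0.6]
opening: 0.021
```

```bash
python3 - <<'E'
from h import *
st(); snap('scene','s7')
c=cv2.imread('pics/s7.png')
cv2.imwrite('pics/s7_c.png',cv2.resize(c[130:240,280:400],None,fx=5.4,fy=5.4,interpolation=cv2.INTER_CUBIC))
E
```

```text
t 13.975
joint_positions [ 2.4100e-01  1.2310e-01  1.9438e+00 -2.0000e-04  1.0752e+00 -9.6940e-01]
tcp_pos [0.5379 0.1578 0.1415]
force [ 2.4617 -0.3287 -0.5858]
ft_torque [-0.0586 -0.7016 -0.0059]
opening 0.021
[[-9.358e-01  3.525e-01 -4.000e-04]
 [ 3.525e-01  9.358e-01 -3.000e-04]
 [ 3.000e-04 -4.000e-04 -1.000e+00]]
```

View pics/s7_c.png

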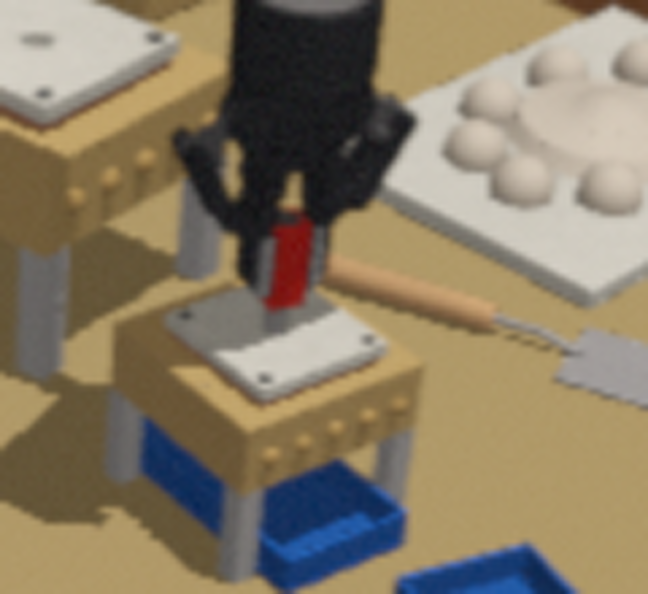

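The scene view shows the handle just above the plate. The space under the case is empty as far as it can be seen, so the plug isn't visible yet. I'll continue down a little.

{"method": "servo_tool", "body": {
  "plan": [-0.0005, 0, 0.0015, 0, 0, 0, 0, 0, 0, 0.0015, 0, 0, 0, 0, 0, 0, 0.0015, 0, 0, 0, 0, 0, 0, 0.0015, 0, 0, 0, 0, 0, 0, 0, 0, 0, 0, 0]
}}

```text
t: 14.65
tcp_pos: [0.538, 0.1577, 0.1359]
ee_rot: [[-0.936, 0.353, -0.001], [0.353, 0.936, -0.0], [0.001, -0.001, -1.0]]
force: [1.3, 1.5, -0.5]
opening: 0.0215
```

```bash
python3 - <<'E'
from h import *
st(); snap('scene','s8')
c=cv2.imread('pics/s8.png')
cv2.imwrite('pics/s8_c.png',cv2.resize(c[150:240,290:390],None,fx=6,fy=6,interpolation=cv2.INTER_CUBIC))
E
```

```text
t 14.65
joint_positions [ 2.4070e-01  1.2940e-01  1.9480e+00  1.0000e-04  1.0653e+00 -9.6990e-01]
tcp_pos [0.538  0.1577 0.1359]
force [ 1.2934  1.5374 -0.4853]
ft_torque [ 0.0977 -0.1741 -0.0144]
opening 0.0215
[[-9.358e-01  3.526e-01 -1.100e-03]
 [ 3.526e-01  9.358e-01 -2.000e-04]
 [ 9.000e-04 -5.000e-04 -1.000e+00]]
```

View pics/s8_c.png

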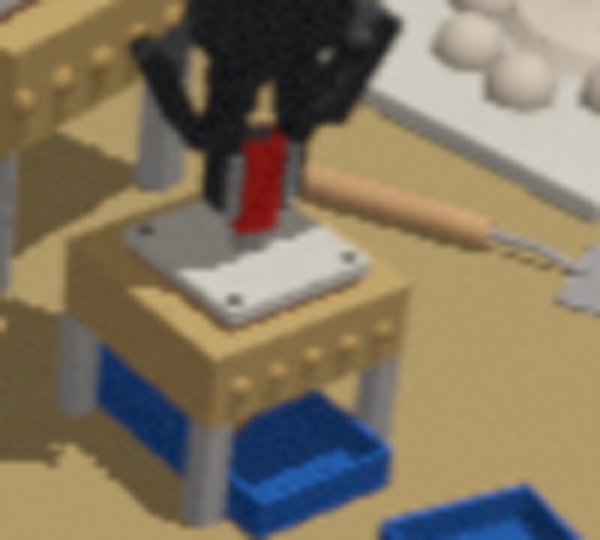

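{"method": "servo_tool", "body": {
  "plan": [0, 0, 0.0015, 0, 0, 0, 0, 0, 0, 0.0015, 0, 0, 0, 0, 0, 0, 0.0015, 0, 0, 0, 0, 0, 0, 0.001, 0, 0, 0, 0, 0, 0, 0, 0, 0, 0, 0, 0, 0, 0, 0, 0, 0, 0]
}}

```text
t: 15.45
tcp_pos: [0.5384, 0.1577, 0.1307]
ee_rot: [[-0.936, 0.353, -0.0], [0.353, 0.936, -0.0], [0.0, -0.0, -1.0]]
force: [-0.4, 0.4, -1.4]
opening: 0.0213
```

```bash
python3 - <<'E'
from h import *
st(); snap('scene','s9'); snap('top','t9')
c=cv2.imread('pics/s9.png')
cv2.imwrite('pics/s9_c.png',np.hstack([cv2.resize(c[180:230,315:365],(400,400),interpolation=cv2.INTER_CUBIC),cv2.resize(cv2.imread('pics/t9.png')[170:260,160:250],(400,400),interpolation=cv2.INTER_CUBIC)]))
E
```

```text
t 15.45
joint_positions [ 0.2406  0.1349  1.9522 -0.      1.0548 -0.9699]
tcp_pos [0.5384 0.1577 0.1307]
force [-0.3773  0.381  -1.4295]
ft_torque [0.0477 0.019  0.0207]
opening 0.0213
[[-9.358e-01  3.525e-01 -3.000e-04]
 [ 3.525e-01  9.358e-01 -1.000e-04]
 [ 2.000e-04 -2.000e-04 -1.000e+00]]
```

View pics/s9_c.png

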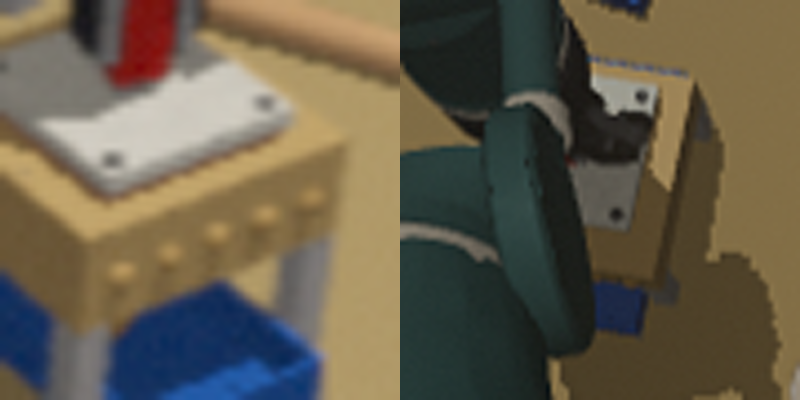

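{"method": "servo_tool", "body": {
  "plan": [0, 0, 0.001, 0, 0, 0, 0, 0, 0, 0.001, 0, 0, 0, 0, 0, 0, 0, 0, 0, 0, 0, 0, 0, 0, 0, 0, 0, 0]
}}

```text
t: 16.05
tcp_pos: [0.5385, 0.1578, 0.1288]
ee_rot: [[-0.936, 0.353, 0.0], [0.353, 0.936, -0.0], [-0.0, -0.0, -1.0]]
force: [-0.4, -0.3, -1.6]
opening: 0.021
```

{"method": "servo_tool", "body": {
  "plan": [0, 0, -0.008, 0, 0, 0, 0, 0, 0, -0.015, 0, 0, 0, 0, 0, 0, -0.015, 0, 0, 0, 0, 0, 0, -0.015, 0, 0, 0, 0, 0, 0, -0.02, 0, 0, 0, 0, 0, 0, -0.02, 0, 0, 0, 0, 0, 0, -0.02, 0, 0, 0, 0, 0, 0, 0, 0, 0, 0, 0]
}}

```text
t: 17.05
tcp_pos: [0.5401, 0.1582, 0.2447]
ee_rot: [[-0.936, 0.353, 0.005], [0.353, 0.936, 0.001], [-0.004, 0.003, -1.0]]
force: [-0.0, -0.4, -0.2]
opening: 0.0214
```

{"method": "servo_tool", "body": {
  "plan": [-0.035, 0, -0.01, 0, 0, 0, 0, -0.034, 0, -0.01, 0, 0, 0, 0, 0, 0, 0, 0, 0, 0, 0, 0, 0, 0, 0, 0, 0, 0]
}}

```text
t: 17.55
tcp_pos: [0.6021, 0.1334, 0.2604]
ee_rot: [[-0.936, 0.353, -0.003], [0.353, 0.936, -0.0], [0.003, -0.001, -1.0]]
force: [0.8, 0.0, -1.2]
opening: 0.0214
```

```bash
python3 - <<'E'
from h import *
s=st(); d=snap('wrist','w10'); snap('scene','s10'); print(d['xyz'])
p=proj(d,(.5385,.158,.115)).astype(int); print(p)
a=cv2.imread('pics/w10.png')
x,y=max(p[0]-60,0),max(p[1]-60,0)
b=cv2.imread('pics/s10.png')[160:230,300:370]
cv2.imwrite('pics/w10_c.png',np.hstack([cv2.resize(a[y:y+120,x:x+120],(400,400),interpolation=cv2.INTER_CUBIC),cv2.resize(b,(400,400),interpolation=cv2.INTER_CUBIC)]))
E
```

```text
t 17.55
joint_positions [ 1.7750e-01  1.3980e-01  1.6978e+00  3.0000e-04  1.3067e+00 -1.0328e+00]
tcp_pos [0.6021 0.1334 0.2604]
force [ 0.7512  0.042  -1.1505]
ft_torque [0.0214 0.0085 0.0155]
opening 0.0214
[[-9.357e-01  3.528e-01 -2.800e-03]
 [ 3.528e-01  9.357e-01 -2.000e-04]
 [ 2.600e-03 -1.200e-03 -1.000e+00]]
[0.53822179 0.15698927 0.40420211]
[281 124]
```

View pics/w10_c.png

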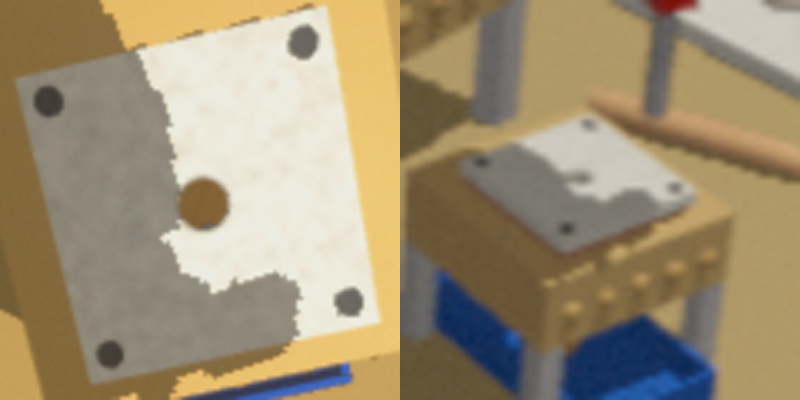

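View pics/w10.png

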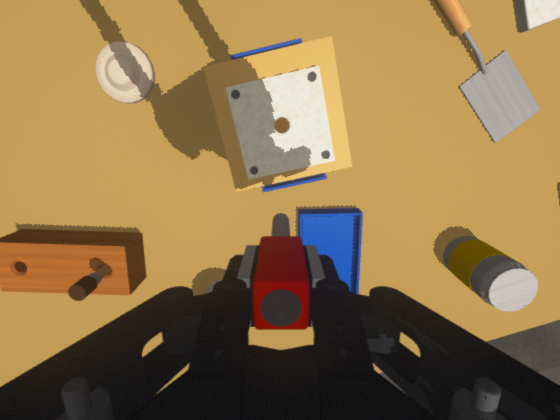

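Through the hole, from straight above, I see shaded brass. A new light spot lies on the tray floor, and at full depth the drift carried only its own weight. All three fit a dropped plug. I'll take the drift back over its socket.

{"method": "servo_tool", "body": {
  "plan": [-0.0138, -0.0424, 0, 0, 0, 0, 0, -0.0138, -0.0424, 0, 0, 0, 0, 0, -0.0138, -0.0424, 0, 0, 0, 0, 0, -0.0138, -0.0424, 0, 0, 0, 0, 0, -0.0138, -0.0424, 0, 0, 0, 0, 0, -0.0138, -0.0424, 0, 0, 0, 0, 0, -0.0138, -0.0424, 0, 0, 0, 0, 0, -0.0138, -0.0424, 0, 0, 0, 0, 0]
}}

```text
t: 18.65
tcp_pos: [0.586, -0.2233, 0.2615]
ee_rot: [[-0.936, 0.352, -0.0], [0.352, 0.936, 0.0], [0.001, 0.0, -1.0]]
force: [-0.2, 0.4, -2.0]
opening: 0.0213
```

{"method": "servo_tool", "body": {
  "plan": [0, 0, 0.04, 0, 0, 0, 0, 0, 0, 0.04, 0, 0, 0, 0, 0, 0, 0.03, 0, 0, 0, 0, 0, 0, 0, 0, 0, 0, 0, 0, 0, 0, 0, 0, 0, 0, 0, 0, 0, 0, 0, 0, 0]
}}

```text
t: 19.4
tcp_pos: [0.5882, -0.2232, 0.1542]
ee_rot: [[-0.936, 0.352, 0.004], [0.352, 0.936, -0.002], [-0.004, -0.0, -1.0]]
force: [-0.5, 0.4, -2.1]
opening: 0.0212
```

```bash
python3 - <<'E'
from h import *
s=st(); d=snap('wrist','w11'); print(proj(d,(.5858,-.2226,.05)))
cv2.imwrite('pics/w11_c.png',cv2.resize(cv2.imread('pics/w11.png')[160:260,220:340],None,fx=6,fy=6,interpolation=cv2.INTER_CUBIC))
E
```

```text
t 19.4
joint_positions [-0.4023  0.2332  1.7885  0.      1.116  -1.6132]
tcp_pos [ 0.5882 -0.2232  0.1542]
force [-0.5421  0.3588 -2.0657]
ft_torque [-0.0122 -0.     -0.0165]
opening 0.0212
[[-9.359e-01  3.522e-01  3.600e-03]
 [ 3.522e-01  9.359e-01 -1.500e-03]
 [-3.900e-03 -1.000e-04 -1.000e+00]]
[280.95883894 203.52547973]
```

View pics/w11_c.png

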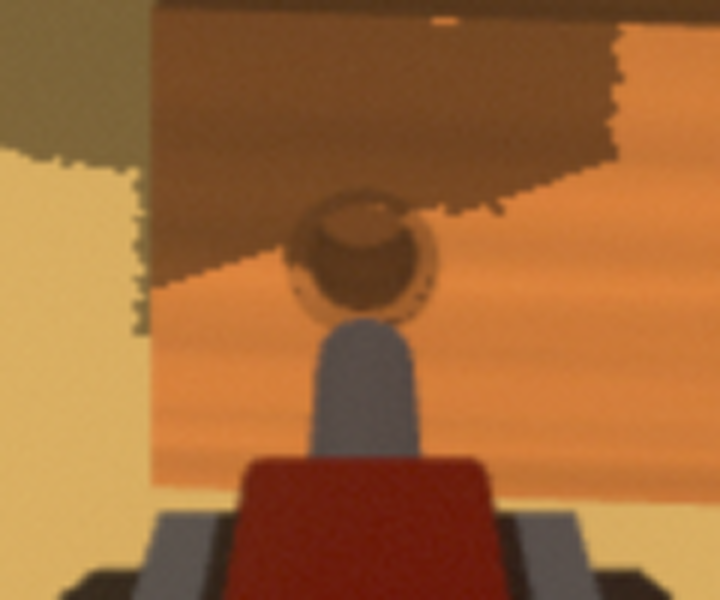

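The socket's mouth is at crop (362,262), which is pixel (280.3,203.7). That agrees with the predicted (281,203.5).

{"method": "servo_tool", "body": {
  "plan": [0, 0, 0.01, 0, 0, 0, 0, 0, 0, 0.01, 0, 0, 0, 0, 0, 0, 0.005, 0, 0, 0, 0, 0, 0, 0, 0, 0, 0, 0, 0, 0, 0, 0, 0, 0, 0, 0, 0, 0, 0, 0, 0, 0]
}}

```text
t: 20.2
tcp_pos: [0.5871, -0.223, 0.1272]
ee_rot: [[-0.936, 0.353, 0.001], [0.353, 0.936, -0.0], [-0.001, -0.0, -1.0]]
force: [-0.2, -0.1, -1.1]
opening: 0.0213
```

{"method": "servo_tool", "body": {
  "plan": [0.0012, 0, 0.003, 0, 0, 0, 0, 0, 0, 0.004, 0, 0, 0, 0, 0, 0, 0.004, 0, 0, 0, 0, 0, 0, 0.004, 0, 0, 0, 0, 0, 0, 0, 0, 0, 0, 0]
}}

```text
t: 20.82
tcp_pos: [0.5853, -0.2223, 0.1111]
ee_rot: [[-0.936, 0.353, -0.001], [0.353, 0.936, 0.0], [0.001, 0.0, -1.0]]
force: [0.6, -0.2, -1.7]
opening: 0.0215
```

{"method": "servo_tool", "body": {
  "plan": [0, 0, 0.006, 0, 0, 0, 0, 0, 0, 0.006, 0, 0, 0, 0, 0, 0, 0.006, 0, 0, 0, 0, 0, 0, 0.006, 0, 0, 0, 0, 0, 0, 0, 0, 0, 0, 0]
}}

```text
t: 21.45
tcp_pos: [0.5851, -0.2222, 0.0868]
ee_rot: [[-0.936, 0.353, -0.001], [0.353, 0.936, 0.001], [0.002, 0.0, -1.0]]
force: [-0.5, -0.1, -1.1]
opening: 0.0217
```

{"method": "servo_tool", "body": {
  "plan": [0, 0, 0.002, 0, 0, 0, 0, 0, 0, 0.002, 0, 0, 0, 0, 0, 0, 0.002, 0, 0, 0, 0, 0, 0, 0.001, 0, 0, 0, 0, 0, 0, 0, 0, 0, 0, 0, 0, 0, 0, 0, 0, 0, 0]
}}

```text
t: 22.2
tcp_pos: [0.5857, -0.2225, 0.0808]
ee_rot: [[-0.936, 0.353, 0.0], [0.353, 0.936, -0.0], [-0.0, 0.0, -1.0]]
force: [0.3, 0.1, -1.2]
opening: 0.0211
```

{"method": "servo_tool", "body": {
  "plan": [0, 0, 0.001, 0, 0, 0, 0, 0, 0, 0.001, 0, 0, 0, 0, 0, 0, 0, 0, 0, 0, 0, 0, 0, 0, 0, 0, 0, 0]
}}

```text
t: 22.7
tcp_pos: [0.5858, -0.2225, 0.079]
ee_rot: [[-0.936, 0.352, 0.0], [0.352, 0.936, -0.0], [-0.0, -0.0, -1.0]]
force: [-0.0, -0.6, -0.7]
opening: 0.0214
```

{"method": "servo_tool", "body": {
  "plan": [0, 0, 0.0005, 0, 0, 0, 0, 0, 0, 0, 0, 0, 0, 0, 0, 0, 0, 0, 0, 0, 0]
}}

```text
t: 23.08
tcp_pos: [0.5859, -0.2226, 0.0789]
ee_rot: [[-0.936, 0.353, 0.001], [0.353, 0.936, -0.0], [-0.001, -0.0, -1.0]]
force: [-1.3, 0.4, 3.8]
opening: 0.0216
```

Contact with the socket's floor, at the same height as at the pick. Now I'll release and back off.

{"method": "servo_tool", "body": {
  "plan": [0, 0, 0, 0, 0, 0, 30, 0, 0, 0, 0, 0, 0, 40, 0, 0, 0, 0, 0, 0, 60, 0, 0, 0, 0, 0, 0, 60, 0, 0, -0.02, 0, 0, 0, 60, 0, 0, -0.04, 0, 0, 0, 60, 0, 0, -0.05, 0, 0, 0, 60, 0, 0, -0.05, 0, 0, 0, 60]
}}

```text
t: 24.08
tcp_pos: [0.5858, -0.2225, 0.2414]
ee_rot: [[-0.936, 0.352, 0.001], [0.352, 0.936, -0.001], [-0.002, -0.0, -1.0]]
force: [0.2, -0.1, 0.2]
opening: 0.0513
```

```bash
python3 - <<'E'
from h import *
s=st(); d=snap('wrist','w12'); snap('scene','s12')
a=cv2.imread('pics/w12.png'); b=cv2.imread('pics/s12.png')
cv2.imwrite('pics/s12_c.png',np.hstack([cv2.resize(b[220:300,210:310],(450,360),interpolation=cv2.INTER_CUBIC),cv2.resize(a[160:260,220:317],(350,360))]))
E
```

```text
t 24.075
joint_positions [-0.4027  0.1663  1.7025  0.      1.2712 -1.6133]
tcp_pos [ 0.5858 -0.2225  0.2414]
force [ 0.1739 -0.1435  0.1916]
ft_torque [-0.0402 -0.0355 -0.0194]
opening 0.0513
[[-9.358e-01  3.525e-01  1.400e-03]
 [ 3.525e-01  9.358e-01 -6.000e-04]
 [-1.500e-03 -1.000e-04 -1.000e+00]]
```

View pics/s12_c.png

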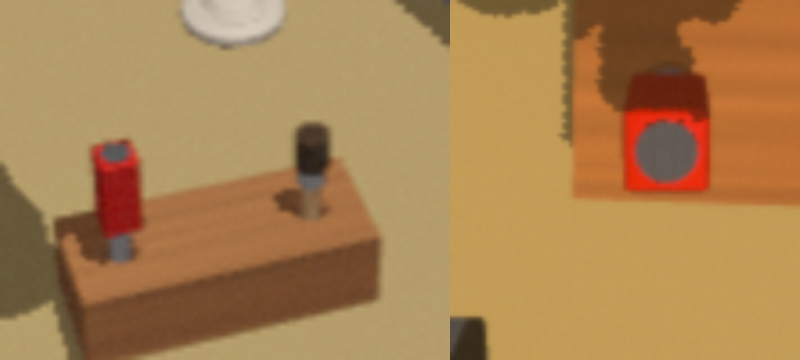

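View pics/s12.png

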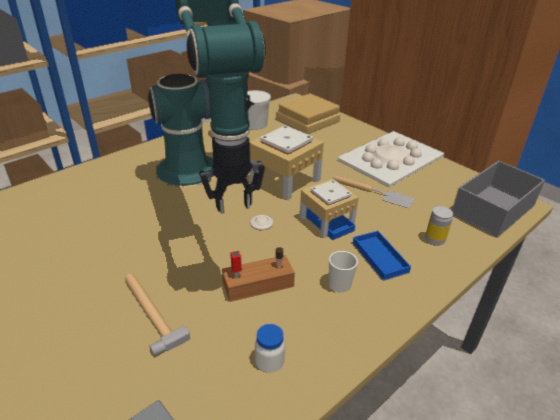

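The drift stands in its socket just as at the start. To check the plug, I'll go back above the case with the empty gripper and look slantwise through the hole.

{"method": "servo_tool", "body": {
  "plan": [0.0223, 0.0424, 0, 0, 0, 0, 60, 0.0223, 0.0424, 0, 0, 0, 0, 60, 0.0223, 0.0424, 0, 0, 0, 0, 60, 0.0223, 0.0424, 0, 0, 0, 0, 60, 0.0223, 0.0424, 0, 0, 0, 0, 60, 0.0223, 0.0424, 0, 0, 0, 0, 60, 0.0223, 0.0424, 0, 0, 0, 0, 60, 0.0223, 0.0424, 0, 0, 0, 0, 60]
}}

```text
t: 25.18
tcp_pos: [0.538, 0.1594, 0.2393]
ee_rot: [[-0.936, 0.352, 0.001], [0.352, 0.936, 0.0], [-0.001, 0.001, -1.0]]
force: [1.5, 0.6, -0.2]
opening: 0.0511
```

{"method": "servo_tool", "body": {
  "plan": [0, 0, 0.02, 0, 0, 0, 60, 0, 0, 0.02, 0, 0, 0, 60, 0, 0, 0, 0, 0, 0, 60, 0, 0, 0, 0, 0, 0, 60]
}}

```text
t: 25.68
tcp_pos: [0.5384, 0.1567, 0.198]
ee_rot: [[-0.935, 0.354, -0.001], [0.354, 0.935, -0.0], [0.001, -0.001, -1.0]]
force: [-0.5, -0.1, -0.1]
opening: 0.0514
```

```bash
python3 - <<'E'
from h import *
s=st(); d=snap('wrist','w13'); print(d['xyz'])
p=proj(d,(.5385,.158,.115)); print(p); p=p.astype(int)
a=cv2.imread('pics/w13.png'); c=a[p[1]-25:p[1]+25,p[0]-25:p[0]+25]
c=cv2.resize(c,(400,400),interpolation=cv2.INTER_CUBIC)
e=cv2.resize(a[60:260,180:380],(400,400),interpolation=cv2.INTER_CUBIC)
cv2.imwrite('pics/w13_c.png',np.hstack([c,e]))
E
```

```text
t 25.675
joint_positions [ 2.3890e-01  7.3000e-02  1.8881e+00 -2.0000e-04  1.1812e+00 -9.6990e-01]
tcp_pos [0.5384 0.1567 0.198 ]
force [-0.5007 -0.133  -0.1414]
ft_torque [-0.0432 -0.0071  0.014 ]
opening 0.0514
[[-9.352e-01  3.541e-01 -7.000e-04]
 [ 3.541e-01  9.352e-01 -3.000e-04]
 [ 5.000e-04 -5.000e-04 -1.000e+00]]
[0.47429761 0.18036289 0.34164094]
[282.96752185 213.50495634]
```

View pics/w13_c.png

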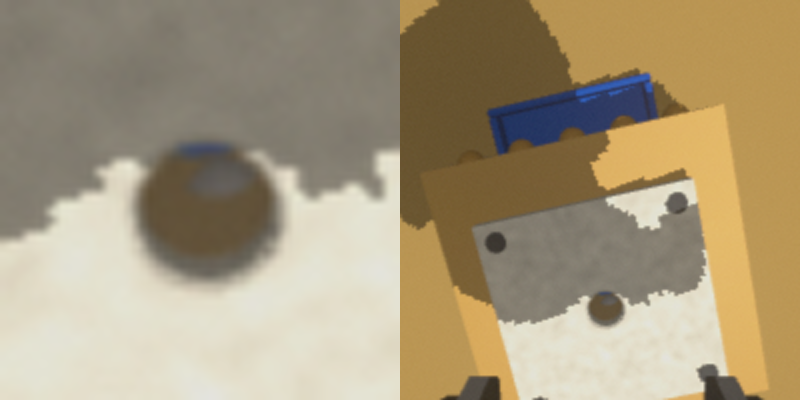

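Through the hole I now see blue tray floor at its upper edge and shaded brass below. A 28 mm plug still in the 30 mm bore would hide the tray, so the plug is out and in the tray under the bore. I'll lift clear and do a final check.

{"method": "servo_tool", "body": {
  "plan": [0, 0, -0.04, 0, 0, 0, 60, 0, 0, -0.04, 0, 0, 0, 60, 0, 0, 0, 0, 0, 0, 60, 0, 0, 0, 0, 0, 0, 60, 0, 0, 0, 0, 0, 0, 60, 0, 0, 0, 0, 0, 0, 60]
}}

```text
t: 26.48
tcp_pos: [0.5377, 0.1576, 0.2769]
ee_rot: [[-0.936, 0.353, -0.002], [0.353, 0.936, -0.001], [0.002, -0.001, -1.0]]
force: [0.4, 0.2, 0.0]
opening: 0.0514
```

```bash
python3 - <<'E'
from h import *
t=snap('top','t14'); s=snap('scene','s14')
d=cv2.absdiff(cv2.imread('pics/s14.png'),cv2.imread('pics/scene0.png'))
m=(d.max(2)>60)[215:].astype(np.uint8); n,l,ss,c=cv2.connectedComponentsWithStats(m)
print([(x.tolist()) for x in ss[1:] if x[4]>15])
hsv=cv2.cvtColor(s['frame'],cv2.COLOR_RGB2HSV)
red=(((hsv[...,0]<5)|(hsv[...,0]>174))&(hsv[...,1]>180)&(hsv[...,2]>90)).astype(np.uint8)
n,l,ss,c=cv2.connectedComponentsWithStats(red); print([(ss[i],c[i]) for i in range(1,n) if ss[i,4]>15])
st(); print(r.hand_in())
E
```

```text
[[269, 0, 28, 9, 171]]
[(array([231, 253,  10,  20, 145], dtype=int32), array([235.95862069, 262.91034483]))]
t 26.575
joint_positions [ 0.2408  0.0227  1.793  -0.      1.3275 -0.9697]
tcp_pos [0.5379 0.1577 0.2773]
force [ 0.496   0.1027 -0.4854]
ft_torque [-0.0281 -0.0445  0.0516]
opening 0.0511
[[-9.358e-01  3.525e-01 -1.600e-03]
 [ 3.525e-01  9.358e-01 -4.000e-04]
 [ 1.300e-03 -9.000e-04 -1.000e+00]]
the job is handed in; nothing more can be done
None
```

I took the drift from its socket, pushed the plug out through the off-centre hole, and stood the drift back in its own socket. The job was handed in at about 26.6 s, and no verdict is reported.

- **Pushing:** The tip found the hole on the first try. Vertical force read about 5 N, roughly 6 N allowing for the drift's weight, and sideways force at most about 3 N. These are readings at the end of each move, so a brief peak could have been missed. With the tip near 60 mm above the table, the arm carried only the drift's weight, so nothing was left resting on the tip.
- **Plug:** I could not see it directly under the case. Looking slantwise through the hole afterwards I saw blue tray floor beside shaded brass, which a plug still filling the bore would have hidden. I take it to be in the tray. The view suggests it lies a little off the bore's axis; I did not measure where it lies or how it rests.
- **Drift:** It reached the socket floor at the same gripper height as at the pick. In the scene picture its handle is within 0.1 pixel of where it started, and the fingers are open and well clear.
- **Other things:** In the front part of the scene picture, which holds the rack, brush, cup and hammer, only one patch changed, at columns 269–297, rows 215–224, near the rosette. I took it for the arm's shadow and did not look closer. The part of the picture with the spatula was not compared.

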